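Extend the roller board rest by one hole

ROBOT

A 6-joint arm with a two-finger parallel gripper is mounted at the origin on the work surface. World frame = base frame: x ahead of the robot, y to its left, z up, the work surface at z = 0. Lengths are in m, angles in rad, forces in N, time in s.
With the tool pointing down it reaches from about 0.375 to 0.9 m from the base axis. Payload 3.1 kg.
Tool frame: the origin (TCP) lies midway between the tips of the shut fingers; the grasp point (between the pads) lies 19 mm behind it; x points along the fingers, z is the direction in which the jaws open and shut, and the axes are right-handed (so a half turn about x gives the same grasp; the last joint's range is limited). The gripper opens to 85 mm and grips with 20 to 120 N. Pads are 22 mm wide; open, the fingers measure 114 mm over their backs; the gripper's body (76 mm by 85 mm) begins 54 mm behind the grasp point. The pads swing forward as they close: fully open they stand 13 mm farther back than shut.
Start: joints at [1.161, 0.527, 1.433, -0, 1.181, -0.178], TCP at [0.143, 0.608, 0.231] pointing down, gripper open.
Joint ranges: [-3.08, 3.08], [-0.75, 2.2], [0.22, 2.44], [-1.43, 4.57], [0, 2.65], [-2.85, 2.85]. Speed limits (rad/s): [2.79, 2.79, 3.14, 3.14, 3.14, 3.14].

INTERFACE

Orientations are given as a unit quaternion [x, y, z, w].
In Python, from station import telemetry, optics, manip gives the robot as it stands.
- The arm moves only by the tool step_arm, never from a script. Its argument "commands" is a list of rows, each a list of 4 numbers: the shift along the tool's x, y, z in m, then the turn about the tool's x in rad. A call has 1 to 8 rows; each row is the pose to reach, as a shift and turn from the pose measured when the call began, along the tool's axes at that moment; what a row does not reach only later rows make up. A row lasts 1/12 s, in which the tool goes at most 41.7 mm and 7.16 degrees, less where a joint would pass 70% of its speed; a pose out of reach is approached as far as the arm can. A call with a gripper value outside its range is refused whole. "jaw" is the finger opening in m, from 0 to 0.0854, set as the call begins (left out, the last holds). The fingers move at their own pace and stop on an object; "grip_force" is the grip in N (left out, the last holds). Time passes only in rows, so rows that repeat a pose let the fingers close. It gives the time, the measured TCP pose, the force and the opening at its end, in the units of the state.
- telemetry.sense(): the state, without advancing time (a new reading comes with each control period).
- optics.snapshot(name): name is "side" or "top"; returns the picture (384x512x3 uint8, red, green, blue); there is no depth.
- optics.camera_params(name): a dict with "mtx" (3x3 intrinsics, pixels), "origin" and "attitude" of the camera in the world. Camera axes: x right, y down, z forward; pixel columns grow to the right and rows downward; lengths in m; the calibration is good to about 2 mm. A picture is of the moment at which its call begins. camera_params takes no time and is no camera call.
- manip.sign_off(): hands the job in, once; it reports no verdict.
The state is a dict: "t": time; "q": joint angles; "qd": joint speeds; "tau": joint torques, N m; "tcp_pos": TCP position; "tool_rot": TCP orientation; "force": force on the tool from outside, world axes, zero at the start; "ft_torque": the same for the moment, N m; "finger_gap": opening from 0.0 (shut) to 1.0 (fully open).
Only numpy, scipy, OpenCV 4.12 (cv2) and the standard library are available. Lean on these libraries where they do the work, as an engineer would, in place of code of your own. Each camera call takes 0.05 s, during which the arm holds its last target.

TASK

The next board to be sanded is longer: on the board rest that carries the roller, press in the spring button, slide the tube one hole farther out (away from the robot, towards the roller end), and let the button pop back out in that next hole. Leave the other board rest, the one with the upright plate, at its setting.

Things in the scene. Friction and masses are not known exactly. Their poses are not given: they have to be found in the camera images.
- roller_grip (a point): Pinch point in the sliding tube of the roller rest: on its axis, level with the button, 85 mm above the bench; moves with the tube. x: outward along the rail, y: to the button side, z: up. Square aluminium tube 34 x 34 mm, from 35 mm behind to 85 mm ahead of the point. On its front end, 65 mm ahead, lies a crosswise steel roller 28 mm thick, 130 mm wide, top 134 mm high. Free air under the tube.
- roller_slide (a joint): How far the roller rest's tube is out, m: 0 in its first hole, grows along the point's +x; next hole at 0.05, others at 0.10 and -0.05. 1 mm play. Locked while the button is out; with it in, slides with 1 to 3 N and stays put. Let go within 6 mm of a hole, the spring centres it there; elsewhere the button stays held in. The fixed perforated steel rail is 25 mm square, 360 mm long.
- roller_button (a joint): How far the roller rest's dark round button (24 mm across, on the tube's +y side) is pressed, m: 0 popped out (sticks out 13 mm, tube and button 47 mm wide), 0.010 fully in (3 mm), 0.009 between holes. Spring 4 to 7 N. The face opposite is plain: pinching across, a finger on the button and one on that face, presses it and holds the tube for sliding.
- fence_slide (a joint): The same as roller_slide for the second rest, of the same build but with an upright plywood plate (120 x 45 mm, 12 mm thick) instead of the roller: 0 in its hole, where it must stay. Either rest may stand on the left or the right; both rails point away from the robot, turned up to 20 degrees.

How it is judged:
On the way:
1. the roller rest's button is pressed in (value of joint roller_button above 0.006 m), for 0.1 s.
At the end, for the whole second after the job is handed in: The roller rest's tube sits in the next hole out (50 mm from its starting hole, within 5 mm) with its button popped out again (within 2 mm of fully out), and the plate rest's tube is within 5 mm of its starting hole (value of joint roller_slide between 0.045 and 0.055 m and value of joint roller_button below 0.002 m and value of joint fence_slide between -0.005 and 0.005 m); the robot touches nothing.
It fails at once if the plate rest's tube is moved off its hole (more than 10 mm) (value of joint fence_slide above 0.01 m or value of joint fence_slide below -0.01 m).
It also fails if it takes over 29 s, if anything falls off the work surface, if the arm or the gripper's body presses on something with over 40 N, if the wrist force passes 120 N, or if a joint passes its speed limit or range.

## Working session

There is one attempt and no reset: what is moved stays moved. The work goes in short steps, Python scripts to look and compute and a tool call to move; the robot and the scene stay as the last step left them, time stands still between calls to the robot, and variables do not carry over. Pictures are saved under pics/ and viewed, and the job is handed in when it is done.

Besides the shell and the picture viewer there is one more tool, called as name(argument=value, ...) on one line, values as JSON. step_arm: Moves the arm, as the interface text tells. Its arguments: {"type":"object","properties":{"commands":{"type":"array","items":{"type":"array","items":{"type":"number"}}},"jaw":{"type":"number"},"grip_force":{"type":"number"}},"required":["commands"]}

```bash
mkdir -p pics; python3 - <<'E'
from station import telemetry, optics, manip
import cv2, numpy as np
for n in ("top","side"):
    im=optics.snapshot(n); cv2.imwrite(f"pics/{n}0.png",im[:,:,::-1])
    p=optics.camera_params(n); print(n,{k:np.round(np.array(v),4).tolist() for k,v in p.items()})
s=telemetry.sense(); print(s)
E
```

```text
top {'mtx': [[357.087, 0.0, 248.6509], [0.0, 357.087, 188.7418], [0.0, 0.0, 1.0]], 'origin': [0.4311, -0.0086, 0.7452], 'attitude': [-0.6992, 0.7095, -0.0563, 0.0681]}
side {'mtx': [[428.4628, 0.0, 264.3563], [0.0, 428.4628, 194.2953], [0.0, 0.0, 1.0]], 'origin': [0.0256, -0.4879, 0.5271], 'attitude': [0.79, -0.3387, 0.1988, -0.4708]}
{'t': 0.1, 'q': array([ 1.16151231e+00,  5.28392603e-01,  1.43377004e+00, -1.81062508e-05,
        1.18142385e+00, -1.78500623e-01]), 'qd': array([ 0.00113457, -0.00296121, -0.00128362,  0.00061044, -0.00202747,
       -0.00056802]), 'tau': array([ 3.94882973e-04, -4.43304133e+01, -1.78586680e+01, -2.28289182e-04,
        3.92262067e-03, -1.00360143e-05]), 'tcp_pos': array([0.14267679, 0.60783012, 0.23042088]), 'tool_rot': array([-0.43944659,  0.55485968,  0.43877076,  0.5536223 ]), 'force': array([ 0.00757189, -0.1416659 ,  0.26836711]), 'ft_torque': array([ 0.00062673, -0.01503552,  0.0276654 ]), 'finger_gap': 1.0034381285814946}
```

View pics/top0.png

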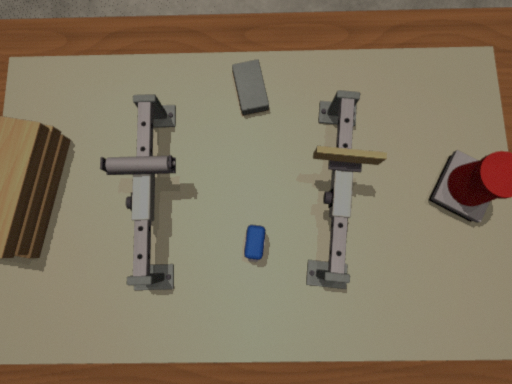

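View pics/side0.png

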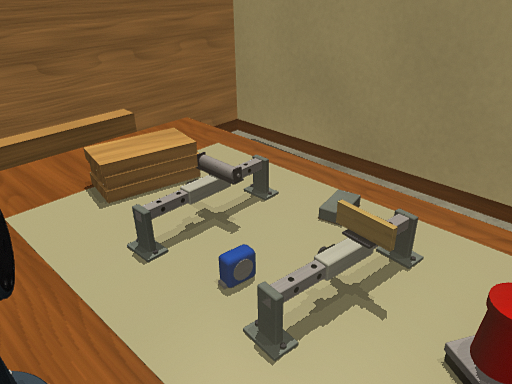

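The top view shows the roller rest on the left. Its roller is near (138,165), its tube spans about rows 175–218 at column 143, and its button is at (130,203). The plate rest is on the right. I'll zoom in on the roller rest to measure it.

```bash
python3 - <<'E'
import cv2
im=cv2.imread("pics/top0.png")
c=im[80:300,85:195]
c=cv2.rotate(c,cv2.ROTATE_90_CLOCKWISE)
cv2.imwrite("pics/zoom0.png",cv2.resize(c[15:95,50:],None,fx=4.5,fy=4.5,interpolation=cv2.INTER_CUBIC))
c=im[145:235,95:185]
cv2.imwrite("pics/zoom1.png",cv2.resize(c,None,fx=6,fy=6,interpolation=cv2.INTER_NEAREST))
E
```

```text
(no output)
```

View pics/zoom1.png

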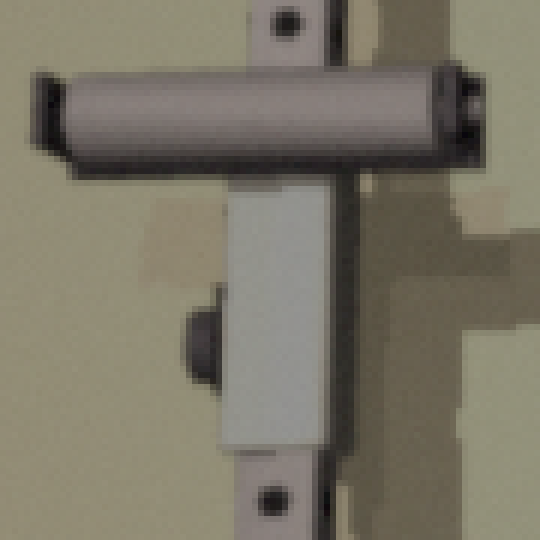

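The crop shows the light tube top with zoom corners at about (228,185), (330,185), (325,447) and (221,447). The button is at (203,345). Next I'll mask it and cast rays.

```bash
cat > h.py <<'E'
import numpy as np, cv2
from scipy.spatial.transform import Rotation as R
from station import telemetry, optics, manip
def ray(n,uv,z):
    p=optics.camera_params(n); K=np.array(p["mtx"]); M=R.from_quat(p["attitude"]).as_matrix(); o=np.array(p["origin"])
    uv=np.atleast_2d(np.asarray(uv,float)); d=np.c_[uv,np.ones(len(uv))]@np.linalg.inv(K).T@M.T
    return o+d*((z-o[2])/d[:,2])[:,None]
def proj(n,X):
    p=optics.camera_params(n); K=np.array(p["mtx"]); M=R.from_quat(p["attitude"]).as_matrix(); o=np.array(p["origin"])
    c=(np.atleast_2d(X)-o)@M@K.T; return c[:,:2]/c[:,2:]
def tube(im,box): # im BGR; box r0,r1,c0,c1
    r0,r1,c0,c1=box; a=im[r0:r1,c0:c1].astype(int)
    m=((a.min(2)>135)&(a[...,0]-a[...,2]>-8)).astype(np.uint8)
    n,l,st,_=cv2.connectedComponentsWithStats(m,connectivity=4); k=1+st[1:,4].argmax(); 
    cn,_=cv2.findContours((l==k).astype(np.uint8),cv2.RETR_EXTERNAL,cv2.CHAIN_APPROX_NONE)
    return max(cn,key=cv2.contourArea)[:,0]+[c0,r0], st[k,4]
E
python3 - <<'E'
from h import *
im=cv2.imread("pics/top0.png")
print(im[200,140],im[180,140],im[225,140],im[205,110],im[163,140])
cn,a=tube(im,(165,230,115,165)); print(a,cn.min(0),cn.max(0))
W=ray("top",cn,.102)[:,:2]; r=cv2.minAreaRect((W*1000).astype(np.float32)); print(r); print(cv2.boxPoints(r))
z=np.array([[228,185],[330,185],[325,447],[221,447]])/6-.5+[95,145]
print("hand corners",ray("top",z,.102).round(4).tolist())
h=np.array([[287,24],[273,500]])/6-.5+[95,145]
H=ray("top",h,.0975); print("holes",H.round(4)); d=H[0]-H[1]; print(np.degrees(np.arctan2(d[1],d[0])),np.linalg.norm(d))
b=np.array([[188,345],[215,345]])/6-.5+[95,145]; print("btn",ray("top",b,.085).round(4))
rl=np.array([[50,115],[472,115]])/6-.5+[95,145]; q=ray("top",rl,.12); print("roller",q.round(4),np.linalg.norm(q[0]-q[1]))
E
```

```text
[142 146 146] [141 147 146] [113 118 125] [118 141 146] [123 126 136]
521 [133 177] [148 218]
((532.96875, 200.42588806152344), (76.05818176269531, 27.7747745513916), 0.20771491527557373)
[[494.88956 214.17532]
 [494.99026 186.40073]
 [571.048   186.67645]
 [570.94727 214.45105]]
hand corners [[0.5745, 0.2163, 0.102], [0.5739, 0.1846, 0.102], [0.493, 0.1832, 0.102], [0.4935, 0.2148, 0.102]]
holes [[0.6271 0.2015 0.0975]
 [0.4776 0.1998 0.0975]]
0.6222432168234883 0.1494908715061108
btn [[0.5272 0.2326 0.085 ]
 [0.5271 0.2241 0.085 ]]
roller [[0.593  0.2651 0.12  ]
 [0.5908 0.137  0.12  ]] 0.12815474269720947
```

```bash
cat >> h.py <<'E'
def plan(target,yaw):
    s=telemetry.sense(); M=R.from_quat(s["tool_rot"]).as_matrix()
    d=M.T@(np.array(target)-s["tcp_pos"])
    ax=np.array([-np.sin(yaw),np.cos(yaw),0]); best=[]
    for sg in (1,-1):
        v=M.T@(sg*ax); best.append(np.arctan2(-v[1],v[2]))
    print("t",s["t"],"tcp",s["tcp_pos"].round(4),"shift",d.round(4),"turns",np.round(best,4),"q",s["q"].round(2),"F",s["force"].round(1),"gap",round(s["finger_gap"],3))
    print(M.round(3).tolist())
E
python3 -c "
from h import *
plan([.528,.202,.20],np.radians(.8))"
```

```text
t 0.1 tcp [0.1427 0.6078 0.2304] shift [ 0.0309 -0.4679 -0.3069] turns [-0.2447  2.8969] q [ 1.16  0.53  1.43 -0.    1.18 -0.18] F [ 0.  -0.1  0.3] gap 1.003
[[-0.001, -0.973, 0.229], [-0.002, 0.229, 0.973], [-1.0, 0.0, -0.002]]
```

step_arm(commands=[[0, -0.0334, -0.022, -0.03], [0, -0.067, -0.044, -0.06], [0, -0.1, -0.066, -0.09], [0, -0.134, -0.088, -0.12], [0, -0.167, -0.11, -0.15], [0, -0.2, -0.132, -0.18], [0, -0.234, -0.154, -0.21], [0, -0.267, -0.175, -0.245]], jaw=0.0854, grip_force=30)

```text
t: 0.77
tcp_pos: [0.3633, 0.3746, 0.2304]
tool_rot: [0.504, -0.497, -0.504, -0.495]
force: [0.0, 1.3, -0.6]
finger_gap: 1.0
```

```bash
python3 -c "
from h import *
plan([.528,.202,.20],np.radians(.8))"
```

```text
t 0.7667 tcp [0.3633 0.3746 0.2304] shift [ 0.0306 -0.162  -0.1751] turns [ 1.9000e-03 -3.1397e+00] q [ 0.59  0.39  1.69 -0.    1.06 -1.  ] F [ 0.   1.3 -0.6] gap 1.0
[[-0.001, -1.0, -0.016], [-0.002, -0.016, 1.0], [-1.0, 0.001, -0.002]]
```

step_arm(commands=[[0, -0.027, -0.029, 0], [0.005, -0.054, -0.058, 0], [0.01, -0.081, -0.087, 0], [0.015, -0.108, -0.117, 0], [0.02, -0.135, -0.146, 0], [0.025, -0.162, -0.175, 0.002], [0.03, -0.162, -0.175, 0.002], [0.03, -0.162, -0.175, 0.002]])

```text
t: 1.43
tcp_pos: [0.5287, 0.2, 0.1991]
tool_rot: [-0.502, 0.499, 0.503, 0.496]
force: [0.1, -0.6, -0.7]
finger_gap: 0.999
```

```bash
python3 - <<'E'
from h import *
plan([.528,.202,.062],np.radians(.8))
for n in ("top","side"):
    cv2.imwrite(f"pics/{n}1.png",optics.snapshot(n)[:,:,::-1])
E
```

```text
t 1.4333 tcp [0.5287 0.2    0.1991] shift [0.1371 0.0002 0.0023] turns [-0.0043  3.1373] q [ 0.17  0.49  1.61 -0.    1.04 -1.41] F [ 0.1 -0.6 -0.7] gap 0.999
[[-0.004, -1.0, -0.01], [-0.003, -0.01, 1.0], [-1.0, 0.004, -0.003]]
```

View pics/top1.png

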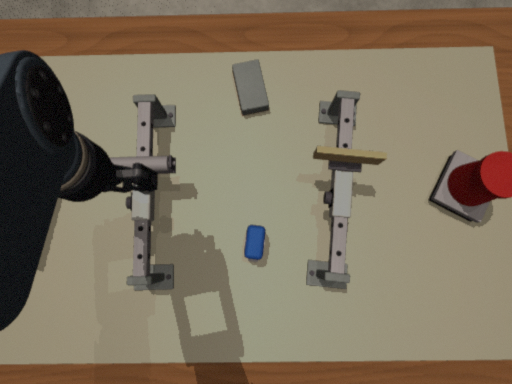

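View pics/side1.png

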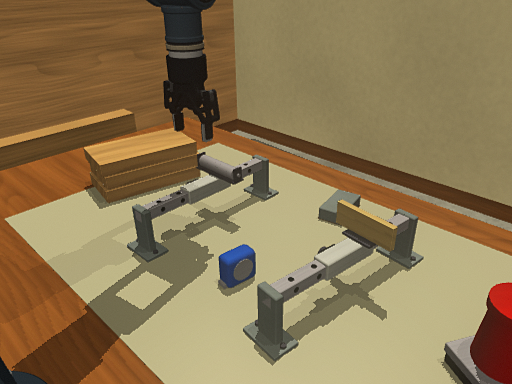

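The gripper hangs open above the roller rest with its jaws across the tube, and nothing has moved. Before descending I'll check the grip point against the side view.

```bash
python3 - <<'E'
from h import *
c,s=np.cos(np.radians(.8)),np.sin(np.radians(.8)); g=np.array([.528,.2003,.085])
loc=np.array([[-.035,.017,.017],[-.035,-.017,.017],[-.035,-.017,-.017],[-.035,.017,.017],[.05,.017,.017],[.05,-.017,.017],[.05,-.017,-.017],[-.035,-.017,-.017]])
W=g+np.c_[loc[:,0]*c-loc[:,1]*s,loc[:,0]*s+loc[:,1]*c,loc[:,2]]
im=cv2.imread("pics/side0.png")[130:260,110:290]
im=cv2.resize(im,None,fx=4,fy=4,interpolation=cv2.INTER_CUBIC)
p=((proj("side",W)-[110,130]+.5)*4).astype(int)
for q in p: cv2.circle(im,tuple(map(int,q)),3,(0,0,255),-1)
cv2.imwrite("pics/chk.png",im)
E
```

```text
(no output)
```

View pics/chk.png

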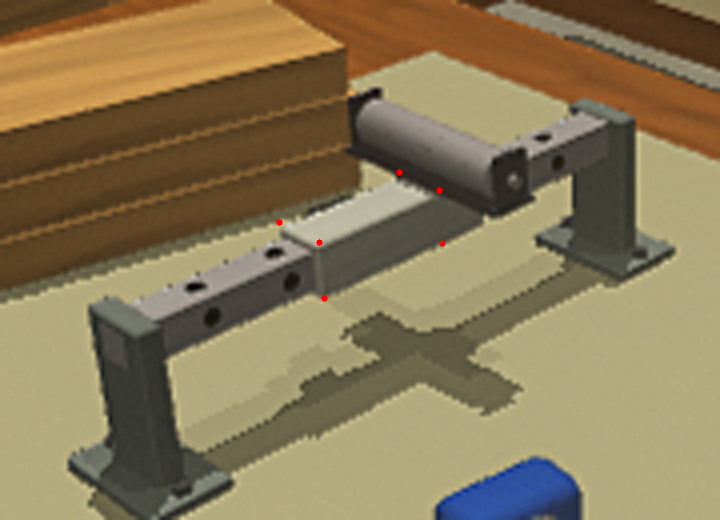

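The projected corners land on the tube's edges to within about 2 px, so the two views agree. Descending.

step_arm(commands=[[0.025, 0, 0.002, -0.004], [0.05, 0, 0.002, -0.004], [0.075, 0, 0.002, -0.004], [0.1, 0, 0.002, -0.004], [0.12, 0, 0.002, -0.004], [0.137, 0, 0.002, -0.004], [0.137, 0, 0.002, -0.004], [0.137, 0, 0.002, -0.004]])

```text
t: 2.2
tcp_pos: [0.5249, 0.205, 0.0627]
tool_rot: [-0.504, 0.497, 0.506, 0.493]
force: [-0.2, 0.9, 1.3]
finger_gap: 1.001
```

```bash
python3 - <<'E'
from h import *
plan([.528,.202,.062],np.radians(.8))
cv2.imwrite(f"pics/side2.png",cv2.resize(optics.snapshot("side")[80:260,90:310,::-1],None,fx=3,fy=3))
E
```

```text
t 2.2 tcp [0.5249 0.205  0.0627] shift [ 0.0007 -0.003  -0.003 ] turns [ 0.0056 -3.136 ] q [ 0.17  0.69  1.71 -0.    0.74 -1.41] F [-0.2  0.9  1.3] gap 1.001
[[-0.006, -1.0, -0.02], [-0.003, -0.02, 1.0], [-1.0, 0.006, -0.002]]
```

View pics/side2.png

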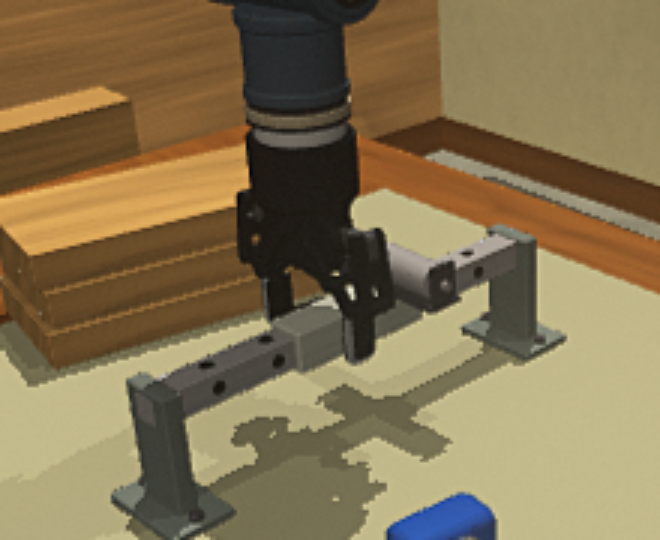

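The open fingers straddle the tube at the button. I'll trim the residual offset, then close.

step_arm(commands=[[0, -0.003, -0.003, 0.005], [0, -0.003, -0.003, 0.005], [0, -0.003, -0.003, 0.005]])

```text
t: 2.5
tcp_pos: [0.5301, 0.2022, 0.065]
tool_rot: [0.504, -0.497, -0.503, -0.496]
force: [-0.0, -0.1, -0.1]
finger_gap: 0.998
```

step_arm(commands=[[0, 0, 0, 0], [0, 0, 0, 0], [0, 0, 0, 0], [0, 0, 0, 0], [0, 0, 0, 0], [0, 0, 0, 0], [0, 0, 0, 0], [0, 0, 0, 0]], jaw=0.03, grip_force=30)

```text
t: 3.17
tcp_pos: [0.5309, 0.202, 0.066]
tool_rot: [0.504, -0.497, -0.503, -0.497]
force: [-0.3, -0.5, 6.7]
finger_gap: 0.427
```

```bash
python3 - <<'E'
from h import *
plan([.528,.202,.062],np.radians(.8)); print(telemetry.sense()["finger_gap"]*.0854)
cv2.imwrite(f"pics/side3.png",cv2.resize(optics.snapshot("side")[80:260,90:310,::-1],None,fx=3,fy=3))
E
```

```text
t 3.1667 tcp [0.5309 0.202  0.066 ] shift [0.004  0.0029 0.    ] turns [-6.000e-04  3.141e+00] q [ 0.17  0.69  1.7  -0.    0.75 -1.41] F [-0.3 -0.5  6.7] gap 0.427
[[0.001, -1.0, -0.013], [-0.001, -0.013, 1.0], [-1.0, -0.001, -0.001]]
0.03649217042667076
```

View pics/side3.png

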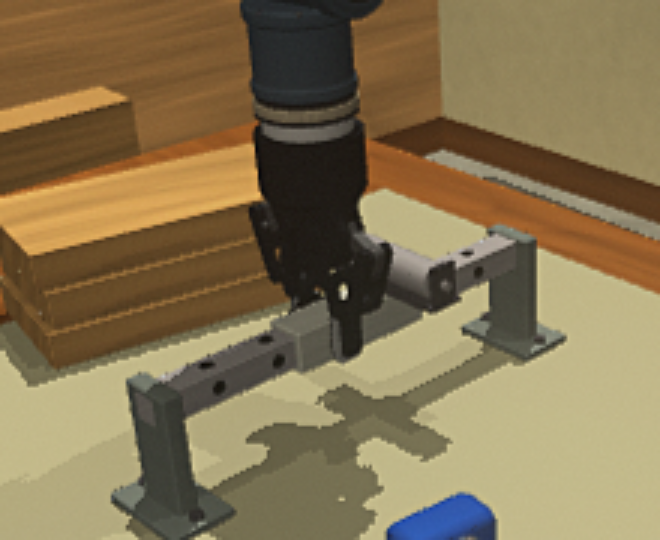

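The gap has settled at about 36.5 mm, against 37 mm expected with the button fully in and 47 mm with it out. The button is pressed, so I'll slide 50 mm outward, which is tool −y.

step_arm(commands=[[0, -0.008, 0, 0], [0, -0.016, 0, 0], [0, -0.024, 0, 0], [0, -0.032, 0, 0], [0, -0.04, 0, 0], [0, -0.046, 0, 0], [0, -0.05, 0, 0], [0, -0.05, 0, 0]])

```text
t: 3.88
tcp_pos: [0.5829, 0.2026, 0.0661]
tool_rot: [0.504, -0.496, -0.502, -0.497]
force: [0.8, -0.1, 0.4]
finger_gap: 0.427
```

step_arm(commands=[[0, 0, 0, 0], [0, 0, 0, 0]])

```text
t: 4.05
tcp_pos: [0.5832, 0.2026, 0.0661]
tool_rot: [0.505, -0.496, -0.502, -0.498]
force: [0.4, 0.0, 0.7]
finger_gap: 0.427
```

```bash
python3 - <<'E'
from h import *
plan([.578,.2027,.062],np.radians(.8)); print(telemetry.sense()["finger_gap"]*.0854)
for n in ("side","top"):
    im=np.ascontiguousarray(optics.snapshot(n)[:,:,::-1]);cv2.imwrite(f"pics/{n}4.png",im)
    z=im[80:260,90:310] if n=="side" else im[80:300,85:195]
    cv2.imwrite(f"pics/{n}4z.png",cv2.resize(z,None,fx=3 if n=="side" else 2.7,fy=3 if n=="side" else 2.7))
E
```

```text
t 4.05 tcp [0.5832 0.2026 0.0661] shift [0.0041 0.0052 0.0001] turns [-9.0000e-04  3.1407e+00] q [ 0.15  0.73  1.58 -0.    0.83 -1.43] F [0.4 0.  0.7] gap 0.427
[[0.004, -1.0, -0.013], [-0.001, -0.013, 1.0], [-1.0, -0.004, -0.001]]
0.03649040836403965
```

View pics/side4z.png

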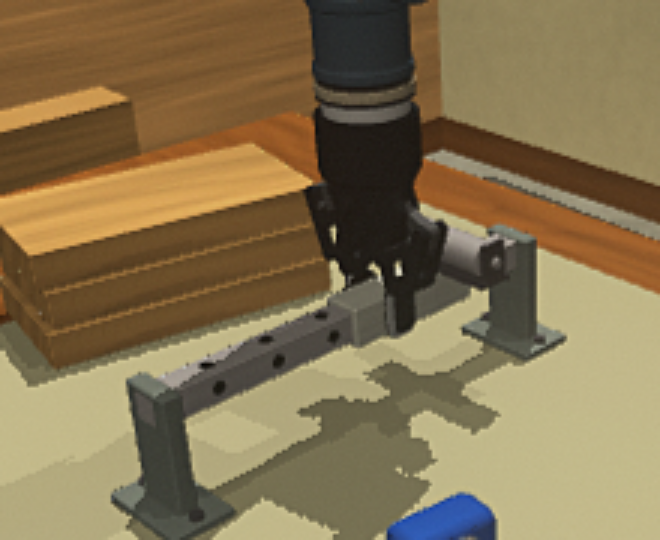

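View pics/top4z.png

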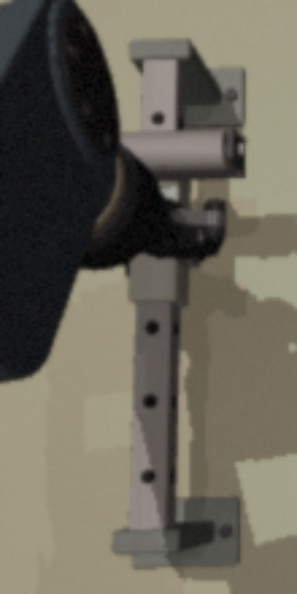

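The tube has moved with the fingers. The TCP reads about 52 mm of travel, and the gap from rear edge to hole also suggests it is about 1.5 mm too far. I'll come back 2 mm and open.

step_arm(commands=[[0, 0.002, 0, 0], [0, 0.002, 0, 0], [0, 0.002, 0, 0]])

```text
t: 4.4
tcp_pos: [0.5809, 0.2026, 0.0661]
tool_rot: [0.505, -0.496, -0.502, -0.498]
force: [0.9, -0.5, 0.7]
finger_gap: 0.423
```

step_arm(commands=[[0, 0, 0, 0], [0, 0, 0, 0], [0, 0, 0, 0], [0, 0, 0, 0], [0, 0, 0, 0], [0, 0, 0, 0], [0, 0, 0, 0], [0, 0, 0, 0]], jaw=0.0854)

```text
t: 5.07
tcp_pos: [0.581, 0.2024, 0.0662]
tool_rot: [0.505, -0.496, -0.502, -0.498]
force: [-0.6, -0.4, 0.6]
finger_gap: 0.998
```

step_arm(commands=[[-0.02, 0, 0, 0], [-0.04, 0, 0, 0], [-0.06, 0, 0, 0], [-0.09, 0, 0, 0], [-0.12, 0, 0, 0], [-0.14, 0, 0, 0], [-0.14, 0, 0, 0], [-0.14, 0, 0, 0]])

```text
t: 5.73
tcp_pos: [0.581, 0.2027, 0.2076]
tool_rot: [0.505, -0.495, -0.501, -0.498]
force: [-1.2, -0.6, 0.1]
finger_gap: 0.999
```

```bash
python3 - <<'E'
from h import *
plan([.40,.2,.2],np.radians(.8))
for n in ("side","top"):
    im=np.ascontiguousarray(optics.snapshot(n)[:,:,::-1]);cv2.imwrite(f"pics/{n}5.png",im)
E
```

```text
t 5.7333 tcp [0.581  0.2027 0.2076] shift [ 0.0062  0.1811 -0.0003] turns [-7.0000e-04  3.1409e+00] q [ 0.16  0.54  1.49 -0.    1.11 -1.43] F [-1.2 -0.6  0.1] gap 0.999
[[0.008, -1.0, -0.013], [-0.001, -0.013, 1.0], [-1.0, -0.008, -0.001]]
```

View pics/top5.png

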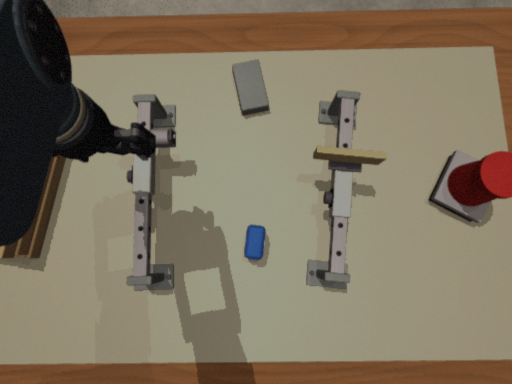

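View pics/side5.png

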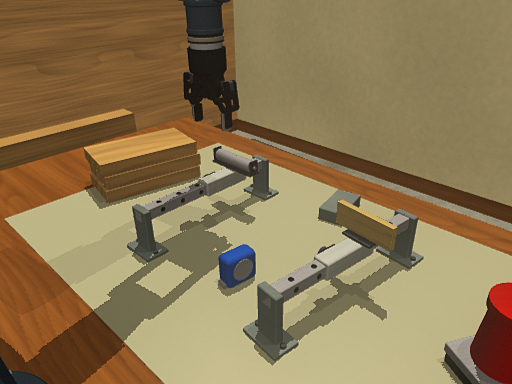

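The robot is clear and the plate rest looks unchanged. The roller tube is one hole farther out, with the button visible at (130,176). I'll measure its position and how far the button sticks out.

```bash
python3 - <<'E'
from h import *
a=cv2.imread("pics/top0.png");b=cv2.imread("pics/top5.png")
z=np.hstack([cv2.resize(a[185:230,115:165],None,fx=7,fy=7,interpolation=cv2.INTER_NEAREST),cv2.resize(b[158:203,115:165],None,fx=7,fy=7,interpolation=cv2.INTER_NEAREST)])
cv2.imwrite("pics/cmp.png",z)
# dark extents on the button rows
for im,r in ((a,203),(b,176)):
    g=cv2.cvtColor(im,cv2.COLOR_BGR2GRAY); print(g[r-3:r+4,122:142])
print("plate change",np.abs(a[140:290,300:390].astype(int)-b[140:290,300:390]).mean())
E
```

```text
[[140 140 140 120  80  64  63  60  47  53 127 143 146 144 145 146 144 145
  146 147]
 [141 140 138 115  75  65  64  62  41  51 125 143 145 147 145 145 147 146
  147 148]
 [140 141 138 110  73  64  62  58  47  52 126 142 144 147 146 146 146 147
  145 147]
 [141 141 138 111  71  59  58  60  41  54 129 143 145 145 146 146 146 146
  147 145]
 [141 141 137 109  69  52  53  53  44  55 129 143 146 145 146 146 146 145
  146 148]
 [140 142 138 118  75  48  48  49  38  58 131 145 145 146 146 146 145 145
  147 145]
 [142 140 141 131  83  43  43  43  38  57 131 144 146 145 148 145 146 147
  146 146]]
[[149 149 148 146 130  84  65  61  62  44  62 133 152 155 153 153 154 154
  153 155]
 [148 149 149 146 121  81  63  65  60  47  64 132 149 152 152 154 152 154
  154 154]
 [148 148 149 147 118  79  62  64  60  46  65 133 150 151 150 154 153 153
  154 154]
 [150 149 149 146 114  76  60  61  59  41  61 133 149 152 151 151 153 153
  154 155]
 [149 148 149 145 117  74  58  57  54  41  58 135 148 151 150 151 151 153
  151 154]
 [148 150 149 146 116  71  52  53  53  37  57 134 148 152 152 152 151 150
  151 153]
 [149 149 149 149 136  85  48  44  45  32  61 136 148 153 150 150 151 151
  152 153]]
plate change 7.34041975308642
```

View pics/cmp.png

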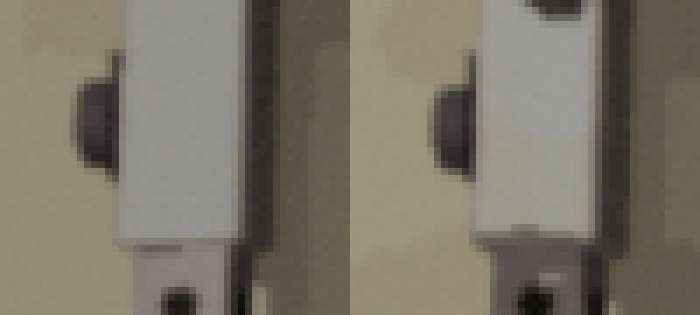

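The button's silhouette is as wide as at the start (about 6 px), so it has popped out. The features moved 27 rows, which is about 50 mm. The plate-rest image difference of 7.3 grey levels is about the size of the overall exposure shift. I'll check that rest by phase correlation, then hand in.

```bash
python3 - <<'E'
from h import *
a=cv2.imread("pics/top0.png",0).astype(np.float32);b=cv2.imread("pics/top5.png",0).astype(np.float32)
print("plate rest shift px",cv2.phaseCorrelate(a[140:225,310:390],b[140:225,310:390]))
d,r=cv2.phaseCorrelate(a[190:235,120:160].copy(),b[163:208,120:160].copy()); print(d,r)
p=np.array([130.,203]); print("button travel",(ray("top",p+[d[0],d[1]-27],.085)-ray("top",p,.085)).round(4))
q,w=telemetry.sense()["qd"],telemetry.sense()["force"]; print(np.abs(q).max(),w)
if abs(d[1])<2: manip.sign_off(); print("signed off")
E
```

```text
plate rest shift px ((-0.036419986250642467, 0.011972421799541166), 0.9828805706236098)
(0.5165349820012999, 0.686350077974609) 0.7910092133945889
button travel [[0.0505 0.0013 0.    ]]
0.017712523425563516 [-1.14700786 -0.72029015  0.11476879]
the job is handed in; nothing more can be done
signed off
```

I pressed the roller rest's button in, slid its tube about 50 mm out to the next hole, released it, lifted clear and handed the job in at about 6 s. `sign_off` gave no verdict.

- **Button pressed:** while gripped, the finger gap was 36.5 mm, against 37 mm expected with the button fully in and 47 mm with it out.
- **Tube position:** the slide first went about 2 mm too far by the arm's reading, so I moved back 2 mm before letting go. Afterwards the top camera put the button 50.5 mm from its starting place.
- **Button popped out:** it sticks out as far in the top view as it did at the start.
- **Plate rest:** it shifted by less than 0.05 px, so it was not moved.
- **Robot clear:** the gripper was about 140 mm above the grasp height, and the force reading was about 1 N.

No check disagreed beyond 1–2 mm. The plain picture difference on the plate rest was 7.3 grey levels. I put that down to an exposure change, which fits the lack of shift.

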